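# Bring the jaw wheel's cable anchor to the top

## Task

On the dragon-maker's bench stand two upright, rubber-tyred wheels on sprung brackets. Turn the larger one, by rolling its rim, until its brass cable anchor is straight up at the top, ready for the jaw cable to be hooked on, then let go so that it rests there. Do not turn the smaller wheel.

Things in the scene. Friction and masses are not known exactly. Their poses are not given: they have to be found in the camera images.
- jaw_hub (a point): Centre of the larger wheel, a plain upright grey disc, rubber-tyred, diameter 150 mm, 40 mm wide, rim top 190 mm above the bench. Does not turn with it: x is the level axle, pointing away from the robot; z up; the rim's top travels along y. A fixed post stands at -x, ending 60 mm below the rim's top. The axle is sprung: it starts to sink at 4 to 7 N from above, then 0.8 N per mm, stop at 15.
- jaw_wheel (a joint): Turn angle of the larger wheel, rad; 0 or any whole turn: anchor straight up. Grows as the top of the rim travels to -y of jaw_hub. Turns endlessly both ways, balanced, drag under 1 N at the rim, stays where it is left. Starts with the anchor in the lower half. A closed fingertip sinking the tyre's top 5 to 8 mm and moving level along y rolls it, up to 1 rad a stroke.
- jaw_anchor (a point): Brass cable anchor of the larger wheel, its only brass: a flush clip over the rim, 22 mm wide, across the whole 40 mm tread and 30 mm down both faces. The point is on the tread, 75 mm from the axle, half-way across; z points outwards from the axle, wanted straight up; x lies along the axle.
- eye_anchor (a point): The like anchor of the smaller wheel (diameter 100 mm, 40 mm wide, axle 115 mm above the bench, on an equal sprung bracket some 0.3 m to the left or right of the larger). The point is on its tread, 50 mm from its axle. This wheel is to be left as it is.
Things that resemble listed ones, but are neither listed nor needed, are in the scene too. What is shaped like the part that bears jaw_hub but green or orange is not meant.

How it is judged:
By the outcome, as a careful person would: the job done as asked, in the order asked, and still so for the second after the job is handed in, with the robot touching nothing.
It also fails if it takes over 42 s, if anything falls off the work surface, if the arm or the gripper's body presses on something with over 40 N, if the wrist force passes 120 N, or if a joint passes its speed limit or range.

## Robot

A 6-joint arm with a two-finger parallel gripper is mounted at the origin on the work surface. World frame = base frame: x ahead of the robot, y to its left, z up, the work surface at z = 0. Lengths are in m, angles in degrees, forces in N, time in s.
With the tool pointing down it reaches from about 0.275 to 0.725 m from the base axis. Payload 15.9 kg.
Tool frame: the origin (TCP) lies between the finger pads; the fingertips stand 11 mm ahead of it and the grasp point (between the pads) lies 8 mm behind it; z points along the fingers, y is the line along which they close (so a half turn about z gives the same grasp; the last joint's range is limited). The gripper opens to 85 mm and grips with 20 to 120 N. Pads are 22 mm wide; open, the fingers measure 114 mm over their backs; the gripper's body (76 mm by 85 mm) begins 54 mm behind the grasp point. The pads swing forward as they close: fully open they stand 13 mm farther back than shut.
Start: joints at [-72.193, 12.198, -1.971, 75.831, 0, 90], TCP at [0.153, -0.476, 0.242] pointing down, gripper open.
Joint ranges: [-170.91, 170.91], [-42.67, 98.43], [-65.05, 77.54], [-120.47, 116.71], [-90, 82.35], [-180, 180]. Speed limits (degrees/s): [108.29, 108.29, 136.94, 147.25, 180, 180].

## Interface

Orientations are given as a 3x3 rotation matrix whose columns are the frame's x, y, z axes.
In Python, from cell import r gives the robot as it stands. The module is installed in compiled form; this text tells all that it offers.
- The arm moves only by the tool play_rows, never from a script. Its argument "moves" is a list that holds one entry, the list of rows, each a list of 7 numbers: the shift along the tool's x, y, z as a fraction of full scale, then the turn, a rotation vector about the tool's x, y, z as a fraction of full scale, then the closure in counts, from 0 (fully open) to 255 (shut). In form: [[[dx, dy, dz, ax, ay, az, hand], ...]]. A call has 1 to 12 rows; each row shifts and turns the commanded pose from where the row before left it, along the tool's axes as they then stand; what a row does not reach is not made up. Full scale, the value 1, is 0.02 m for a shift and 8 degrees for a turn. A row lasts 1/10 s, in which the tool goes at most 50 mm and 8.59 degrees, less where a joint would pass 70% of its speed; a pose out of reach is approached as far as the arm can. A call with a number of a shift or a turn outside -1 to 1 is refused whole. A call with a gripper value outside its range is refused whole. The fingers move at their own pace and stop on an object; "newtons" is the grip in N (left out, the last holds). Time passes only in rows, so rows that do not move let the fingers close. It gives the time, the measured TCP pose, the force, the opening and the grip force at its end, in the units of the state.
- r.sense(): the state, without advancing time (a new reading comes with each control period).
- r.read_camera(name): name is "scene" or "top" or "wrist"; returns the picture (384x512x3 uint8, red, green, blue); there is no depth.
- r.camera_params(name): a dict with "vertical_fov" (degrees; the focal length in pixels is half the picture's height over the tangent of half this angle, whatever the lens; pixels are square), "cx", "cy" (the principal point, pixels), "position" and "orientation" of the camera in the world. Camera axes: x right, y down, z forward; pixel columns grow to the right and rows downward; lengths in m; the calibration is good to about 2 mm. A picture is of the moment at which its call begins: read the wrist's pose just before it. camera_params takes no time and is no camera call; for the wrist camera it gives the pose at the moment of the call.
- r.sign_off(): hands the job in; it is judged then, once.
The state is a dict: "clock": time; "qpos": joint angles; "qvel": joint speeds; "joint_torque": joint torques, N m; "tool_pos": TCP position; "ee_rot": TCP orientation; "contact_force": force on the tool from outside, world axes, zero at the start; "moment": the same for the moment, N m; "opening": finger opening in m; "grasp_force": force on a finger pad.
Only numpy, scipy, OpenCV 4.12 (cv2) and the standard library are available. Lean on these libraries where they do the work, as an engineer would, in place of code of your own. Each camera call takes 0.05 s, during which the arm holds its last target. There are 200 camera calls.

## Working session

There is one attempt and no reset: what is moved stays moved. The work goes in short steps, Python scripts to look and compute and a tool call to move; the robot and the scene stay as the last step left them, time stands still between calls to the robot, and variables do not carry over. Pictures are saved under pics/ and viewed, at most 10 in all, crops included, and the job is handed in when it is done.

Besides the shell and the picture viewer there is one more tool, called after "Call:" as name(argument=value, ...), one argument or row to a line, values as JSON. play_rows: Moves the arm, as the interface text tells. Shift numbers are shares of 0.02 m and turn numbers shares of 8 degrees, none past 1 either way. Its arguments: {"type":"object","properties":{"moves":{"type":"array","items":{"type":"array","items":{"type":"array","items":{"type":"number"}}}},"newtons":{"type":"number"}},"required":["moves"]}

```bash
mkdir -p pics; python3 - <<'E'
from cell import r
import cv2,numpy as np
ims=[]
for n in("scene","top"):
    p=r.camera_params(n);print(n,p);ims.append(r.read_camera(n)[:,:,::-1]);cv2.imwrite(f"pics/{n}0.png",ims[-1])
s=r.sense();print(s['clock'],s['tool_pos'],s['ee_rot'],s['opening'],s['contact_force'])
E
```

```text
scene {'vertical_fov': 45.221533824650585, 'cx': 254.13843310607106, 'cy': 186.90324399755613, 'position': array([ 1.23884547, -0.52910003,  0.862819  ]), 'orientation': array([[ 0.52121871,  0.53248757, -0.66692431],
       [ 0.85320942, -0.30764167,  0.42117725],
       [ 0.01909794, -0.78855157, -0.61467201]])}
top {'vertical_fov': 42.256503845062056, 'cx': 252.40305931091635, 'cy': 194.72251704588166, 'position': array([ 0.27902691, -0.06494507,  1.26694029]), 'orientation': array([[ 0.02599857, -0.98470637,  0.17227142],
       [-0.99965896, -0.02518619,  0.0069002 ],
       [-0.00245581, -0.17239206, -0.98502535]])}
0.1 [ 0.15282802 -0.47580054  0.24188867] [[ 9.52089770e-01  3.05818565e-01 -2.74286834e-04]
 [ 3.05818688e-01 -9.52089371e-01  8.71734839e-04]
 [ 5.44711796e-06 -9.13851862e-04 -9.99999582e-01]] 0.08545034169321875 [ 0.71319289 -0.47137531 -0.10775714]
```

View pics/scene0.png

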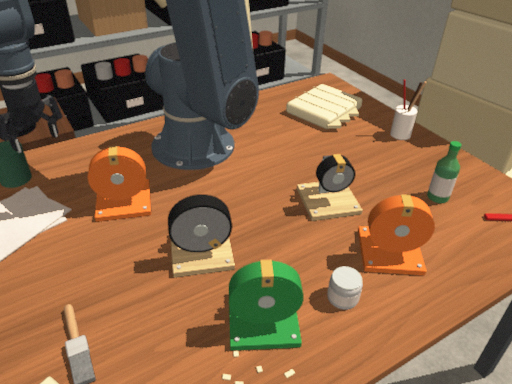

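View pics/top0.png

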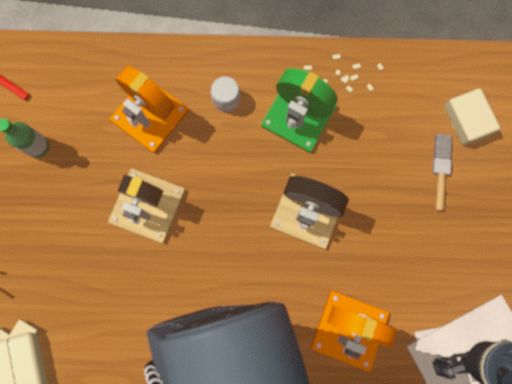

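The wanted wheel is the larger grey one on pale wood: scene (200,225), top (315,195). It could be mistaken for the green wheel at scene (265,295), the orange ones at (400,225) and (118,175), or the small grey one at (335,173). I'll check the choice in a close crop.

```bash
python3 - <<'E'
import cv2,numpy as np
a=cv2.imread("pics/scene0.png")[185:285,150:250];b=cv2.imread("pics/top0.png")[160:260,260:360]
cv2.imwrite("pics/crop.png",np.hstack([cv2.resize(i,(400,400),interpolation=cv2.INTER_CUBIC) for i in(a,b)]))
E
```

```text
(no output)
```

View pics/crop.png

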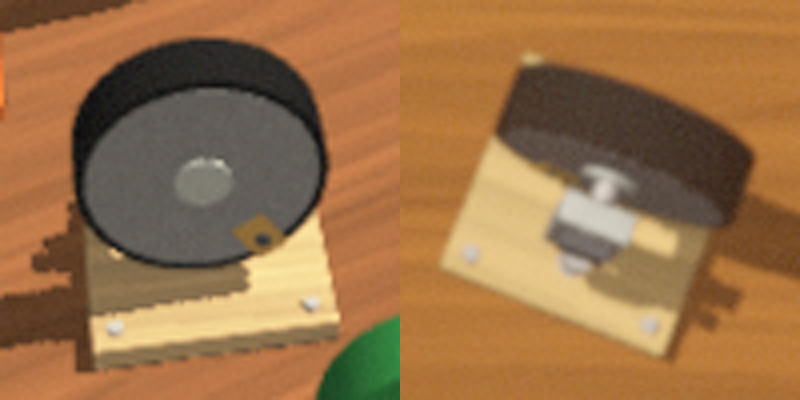

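```bash
cat > h.py <<'E'
import numpy as np
from cell import r
def ray(n,u,v):
    p=r.camera_params(n);f=192/np.tan(np.radians(p['vertical_fov']/2))
    d=p['orientation']@np.array([(u-p['cx'])/f,(v-p['cy'])/f,1]);return np.array(p['position']),d
def onplane(n,u,v,pt,nrm):
    o,d=ray(n,u,v);return o+d*(np.dot(np.array(pt)-o,nrm)/np.dot(d,nrm))
def S(u,v):return 150+u/4-.5+.125,185+v/4-.375
def T(u,v):u-=400;return 260+u/4-.375,160+v/4-.375
E
python3 - <<'E'
from h import *
Z=np.array([0,0,1])
for n,a,b in(("top",T(470,255),T(650,325)),("scene",S(115,328),S(310,303)),("top",T(440,265),T(665,355)),("scene",S(97,350),S(338,322))):
    A,B=[onplane(n,*p,[0,0,.02],Z) for p in(a,b)]
    d=A-B if A[1]>B[1] else B-A
    print(n,A,B,np.linalg.norm(d),np.degrees(np.arctan2(-d[0],d[1])))
for yaw in(-20,-23):
    y=np.radians(yaw);ax=np.array([np.cos(y),np.sin(y),0]);ly=np.array([-np.sin(y),np.cos(y),0])
    boss=onplane("scene",*S(204,182),[0,0,.115],Z);print(yaw,"boss",boss)
    for back in(0,.006):
        P=np.array([onplane("scene",*S(*p),boss-ax*back,ax) for p in[(78,175),(327,165),(200,267),(205,87),(120,105),(295,110),(120,248),(290,238)]])
        q=np.c_[P@ly,P[:,2]]
        A=np.c_[2*q,np.ones(len(q))];c=np.linalg.lstsq(A,(q**2).sum(1),rcond=None)[0]
        print(back,"centre",c[:2],boss@ly,"R",np.round(np.linalg.norm(q-c[:2],axis=1),4))
        an=onplane("scene",*S(260,235),boss-ax*back,ax);v=np.array([an@ly,an[2]])-c[:2]
        print("anchor angle",np.arctan2(-v[0],v[1]),np.hypot(*v), "face ctr",ly*c[0]+ax*((boss-ax*back)@ax))
E
```

```text
top [ 0.42536164 -0.1204479   0.02      ] [ 0.38418579 -0.23394528  0.02      ] 0.12073569126230121 -19.940326801916285
scene [ 0.50071131 -0.27457263  0.02      ] [ 0.54250386 -0.16291111  0.02      ] 0.11922630534210958 -20.519811217296915
top [ 0.41854468 -0.10166693  0.02      ] [ 0.3656941  -0.24334693  0.02      ] 0.15121641378995815 -20.45691663600514
scene [ 0.51137946 -0.29101046  0.02      ] [ 0.56485834 -0.15573328  0.02      ] 0.14546444693101476 -21.570283200047157
-20 boss [ 0.50544125 -0.21160649  0.115     ]
0 centre [-0.02618463  0.11733902] -0.025973967294340417 R [0.0729 0.0733 0.0725 0.0703 0.0774 0.0713 0.0707 0.076 ]
anchor angle -2.591766278327704 0.06048759747730069 face ctr [ 0.5053692  -0.21180445  0.        ]
0.006 centre [-0.02582891  0.11173225] -0.025973967294340417 R [0.0735 0.0738 0.073  0.0708 0.078  0.0718 0.0712 0.0766]
anchor angle -2.591766278327701 0.060942526142330686 face ctr [ 0.49985271 -0.20941806  0.        ]
-23 boss [ 0.50544125 -0.21160649  0.115     ]
0 centre [0.00228306 0.11725001] 0.0027068299884028947 R [0.0723 0.0731 0.0727 0.0706 0.0758 0.0729 0.0724 0.074 ]
anchor angle -2.575154050838026 0.05907458591250536 face ctr [ 0.50527567 -0.21199657  0.        ]
0.006 centre [0.0023226  0.11165235] 0.0027068299884028947 R [0.0728 0.0736 0.0732 0.0711 0.0764 0.0735 0.0729 0.0745]
anchor angle -2.5751540508380284 0.05951811280901113 face ctr [ 0.49976809 -0.20961579  0.        ]
```

The crop confirms it: grey disc on a pale wood bracket, with brass at the lower right of the +x face, scene px (215,244). That puts the hub near (0.483, -0.203), yaw about -21°, and the anchor angle near -2.58 rad, so the top must travel toward -y by about 2.58 rad. I'll shut the hand, align it and approach.

Call:
play_rows(
  moves=[
    [[0,0,0,0,0,0.97,255],[0,0,0,0,0,0.97,255],[0,0,0,0,0,0.97,255],[0,0,0,0,0,0.97,255],[0,0,0,0,0,0.97,255],[0,0,0,0,0,0,255]],
  ],
)

```text
clock: 0.7
tool_pos: [0.1528, -0.4759, 0.242]
ee_rot: [[0.933, -0.361, -0.0], [-0.361, -0.933, 0.001], [-0.0, -0.0, -1.0]]
contact_force: [-0.4, -0.0, -0.5]
opening: 0.0003
grasp_force: 0.0
```

Call:
play_rows(
  moves=[
    [[0.48,-0.97,0,0,0,0,255],[0.48,-0.97,0,0,0,0,255],[0.48,-0.97,0,0,0,0,255],[0.48,-0.97,0,0,0,0,255],[0.48,-0.97,0,0,0,0,255],[0.48,-0.97,0,0,0,0,255],[0.48,-0.97,0,0,0,0,255],[0.48,-0.97,0,0,0,0,255],[0.48,-0.97,0,0,0,0,255],[0.48,-0.97,0,0,0,0,255],[0.48,-0.97,0,0,0,0,255]],
  ],
)

```text
clock: 1.8
tool_pos: [0.3285, -0.3139, 0.2422]
ee_rot: [[0.935, -0.354, -0.0], [-0.354, -0.935, 0.0], [-0.0, -0.0, -1.0]]
contact_force: [-0.2, -0.6, 0.6]
opening: -0.0001
grasp_force: 0.0
```

Call:
play_rows(
  moves=[
    [[0.48,-0.97,0,0,0,0,255],[0.48,-0.97,0,0,0,0,255],[0.48,-0.97,0,0,0,0,255],[0.48,-0.97,0,0,0,0,255],[0.48,-0.97,0,0,0,0,255],[0.48,-0.97,0,0,0,0,255],[0.48,-0.97,0,0,0,0,255],[0.48,-0.97,0,0,0,0,255],[0.48,-0.97,0,0,0,0,255],[0.48,-0.97,0,0,0,0,255],[0.48,-0.97,0,0,0,0,255],[0,0,0,0,0,0,255]],
  ],
)

```text
clock: 3.0
tool_pos: [0.4974, -0.1705, 0.2421]
ee_rot: [[0.944, -0.33, 0.005], [-0.33, -0.944, 0.015], [-0.0, -0.016, -1.0]]
contact_force: [-0.0, -1.0, 0.0]
opening: -0.0
grasp_force: 0.0
```

```bash
python3 - <<'E'
from h import *
import cv2
s=r.sense();p=r.camera_params("wrist");w=r.read_camera("wrist")
print(s['clock'],s['tool_pos'],s['ee_rot'],s['opening'],s['contact_force'],p)
cv2.imwrite("pics/w1.png",w[:,:,::-1])
E
```

```text
3.0 [ 0.49741911 -0.17053121  0.24208689] [[ 9.44006560e-01 -3.29888874e-01  4.99443073e-03]
 [-3.29926488e-01 -9.43881533e-01  1.53676482e-02]
 [-3.55465246e-04 -1.61549557e-02 -9.99869437e-01]] -3.777723752665342e-05 [-0.04424212 -1.01031817  0.0159844 ] {'vertical_fov': 63.140854917782754, 'cx': 255.7131762694203, 'cy': 195.17224259092714, 'position': array([ 0.56102744, -0.19450899,  0.37332298]), 'orientation': array([[-0.32940028, -0.91171244, -0.24551147],
       [-0.94405904,  0.31368875,  0.10174425],
       [-0.01574731,  0.26529191, -0.96403954]])}
```

View pics/w1.png

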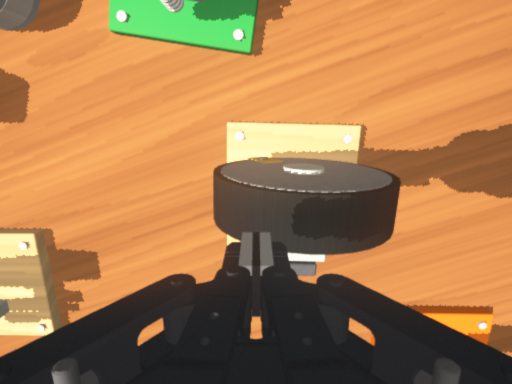

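Call:
play_rows(
  moves=[
    [[0,0,0,0,0,0,255],[0,0,0,0,0,0,255]],
  ],
)

```text
clock: 3.25
tool_pos: [0.496, -0.1711, 0.2425]
ee_rot: [[0.943, -0.333, 0.005], [-0.333, -0.943, 0.015], [-0.0, -0.015, -1.0]]
contact_force: [0.1, 0.2, -0.3]
opening: -0.0
grasp_force: 0.0
```

```bash
python3 - <<'E'
from h import *
s=r.sense();print(s['clock'],s['tool_pos'],s['ee_rot'].round(3),s['qpos'],s['qvel'])
import cv2
w=r.read_camera("wrist");cv2.imwrite("pics/w2.png",w[:,:,::-1])
g=w.astype(int).sum(2)
print(g[185:262:1,340], g[150:262,300])
print([ (v,np.where(g[v]<260)[0][[0,-1]]) for v in (195,205,215)])
for uv in((306,192),(306,250)):print(onplane("wrist",*uv,[0,0,.19],[0,0,1]))
for uv in((315,195),):print(onplane("top",*T(630,130),[0,0,.19],[0,0,1]))
E
```

```text
3.25 [ 0.49596334 -0.17112018  0.24251997] [[ 0.943 -0.333  0.005]
 [-0.333 -0.943  0.015]
 [-0.    -0.015 -1.   ]] [-19.54842415  15.14415414   1.85168318  76.71678732   0.8830568
 179.90771877] [ 0.06161244 -0.06466815  0.06977823 -0.12737907  0.17543526  0.18639417]
[291 288 299 370 400 220 156 164 187 187 187 180 171 151 144 140 142 144
 142 138 136 140 137 142 138 138 137 136 136 135 137 135 133 134 130 137
 140 136 136 139 132 139 140 140 138 138 138 145 138 144 148 156 179 182
 183 183 183 185 188 190 189 183 185 186 186 199 291 417 464 467 466 453
 452 451 457 459 461] [570 502 500 506 509 504 461 375 348 349 345 359 389 395 397 398 398 449
 684 759 753 652 475 364 324 318 318 318 316 315 314 314 314 310 307 302
 301 337 434 439 227 182 206 214 213 211 210 208 209 207 205 205 201 186
 152 152 151 149 146 145 141 146 144 142 145 141 141 142 141 142 142 141
 142 145 143 144 144 141 142 142 140 143 141 140 149 164 176 196 196 198
 196 197 197 195 198 200 197 196 198 200 240 477 712 750 754 754 755 754
 731 538 257 228]
[(195, array([213, 396])), (205, array([213, 394])), (215, array([213, 393]))]
[ 0.50462989 -0.20523133  0.19      ]
[ 0.46792206 -0.19401404  0.19      ]
[ 0.4768212  -0.19970782  0.19      ]
```

Joint 6 hit its 180° range, so I'll turn the tool back about 88° and stroke along tool x instead.

Call:
play_rows(
  moves=[
    [[0,0,0,0,0,-1,255],[0,0,0,0,0,-1,255],[0,0,0,0,0,-1,255],[0,0,0,0,0,-1,255],[0,0,0,0,0,-1,255],[0,0,0,0,0,-1,255],[0,0,0,0,0,-1,255],[0,0,0,0,0,-1,255],[0,0,0,0,0,-1,255],[0,0,0,0,0,-1,255],[0,0,0,0,0,-1,255],[0,0,0,0,0,0,255]],
  ],
)

```text
clock: 4.5
tool_pos: [0.4962, -0.1709, 0.2426]
ee_rot: [[0.363, 0.932, 0.005], [0.932, -0.363, 0.015], [0.016, -0.0, -1.0]]
contact_force: [0.0, -0.3, 0.4]
opening: -0.0
grasp_force: 0.0
```

```bash
cat >> h.py <<'E'
from scipy.spatial.transform import Rotation as Ro
y=np.radians(-21);AX=np.array([np.cos(y),np.sin(y),0]);LY=np.array([-np.sin(y),np.cos(y),0]);HUB=np.array([.484,-.201,.115])
def togo(s_off,tcpz,xoff=0):
    s=r.sense();R=np.array(s['ee_rot']);Rt=np.c_[LY,AX,[0,0,-1]]
    t=HUB*[1,1,0]+s_off*LY+xoff*AX+[0,0,tcpz]
    e=np.array(s['tool_pos'])-HUB
    print(s['clock'],"now s,ax,z",e@LY,e@AX,s['tool_pos'][2],"q",np.round(s['qpos'],1),"F",np.round(s['contact_force'],1))
    print("shift units",R.T@(t-s['tool_pos'])/.02,"turn units",np.degrees(Ro.from_matrix(R.T@Rt).as_rotvec())/8)
E
python3 -c "
from h import *
togo(.048,.215)"
```

```text
4.5 now s,ax,z 0.03248214417549196 0.0005600340875438194 0.24259423504489872 q [-19.5  15.1   1.9  76.7   0.9  91.8] F [ 0.  -0.3  0.4]
shift units [ 0.75422394 -0.03153698  1.39159976] turn units [-0.00255419 -0.11118586 -0.03772024]
```

Call:
play_rows(
  moves=[
    [[0.4,0,0,0,-0.11,-0.04,255],[0.4,0,0.8,0,0,0,255],[0,0,0.8,0,0,0,255],[0,0,0.77,0,0,0,255],[0,0,0,0,0,0,255],[0,0,0,0,0,0,255]],
  ],
)

```text
clock: 5.1
tool_pos: [0.5022, -0.1554, 0.1956]
ee_rot: [[0.362, 0.932, -0.001], [0.932, -0.362, 0.0], [-0.0, -0.001, -1.0]]
contact_force: [0.9, 0.1, 0.4]
opening: -0.0002
grasp_force: 0.0
```

```bash
python3 -c "
from h import *
togo(.048,.195)"
```

```text
5.1 now s,ax,z 0.04911064909580304 0.0006621805486469195 0.19559050079724521 q [-17.2  16.   -3.8  70.2  -0.   94. ] F [0.9 0.1 0.4]
shift units [-0.05564979 -0.03288379  0.02955582] turn units [-0.00535067  0.0007893  -0.02617509]
```

Start the first stroke with half its length, to watch the force.

Call:
play_rows(
  moves=[
    [[-0.4,0,0.02,0,0,0,255],[-0.4,0,0,0,0,0,255],[-0.4,0,0,0,0,0,255],[-0.4,0,0,0,0,0,255],[-0.4,0,0,0,0,0,255],[-0.4,0,0,0,0,0,255]],
  ],
)

```text
clock: 5.7
tool_pos: [0.4851, -0.2016, 0.1959]
ee_rot: [[0.361, 0.933, 0.001], [0.933, -0.361, -0.0], [0.0, 0.001, -1.0]]
contact_force: [-0.1, 0.6, 8.4]
opening: 0.0001
grasp_force: 4.3
```

Call:
play_rows(
  moves=[
    [[-0.4,0,0,0,0,0,255],[-0.4,0,0,0,0,0,255],[-0.4,0,0,0,0,0,255],[-0.4,0,0,0,0,0,255],[-0.4,0,0,0,0,0,255],[-0.4,0,0,0,0,0,255],[0,0,-0.8,0,0,0,255],[0,0,0,0,0,0,255]],
  ],
)

```text
clock: 6.5
tool_pos: [0.4679, -0.2462, 0.2121]
ee_rot: [[0.361, 0.933, 0.001], [0.933, -0.361, -0.001], [-0.0, 0.001, -1.0]]
contact_force: [-0.1, -0.5, -0.1]
opening: -0.0001
grasp_force: 0.0
```

```bash
python3 - <<'E'
from h import *
import cv2
togo(.048,.211)
ims=[r.read_camera(n)[:,:,::-1] for n in("scene","top")]
for n,i in zip(("scene","top"),ims):cv2.imwrite(f"pics/{n}1.png",i)
cv2.imwrite("pics/c1.png",np.hstack([cv2.resize(i,(400,400),interpolation=cv2.INTER_CUBIC) for i in(ims[0][185:285,150:250],ims[1][160:260,260:360])]))
E
```

```text
6.5 now s,ax,z -0.04800749779973603 0.0011309384738134448 0.2121417416165595 q [-27.8  15.9  -1.5  72.5   0.   83.4] F [-0.1 -0.5 -0.1]
shift units [ 4.80019795 -0.07047442  0.05646748] turn units [ 0.00965783  0.00079666 -0.02066542]
```

View pics/c1.png

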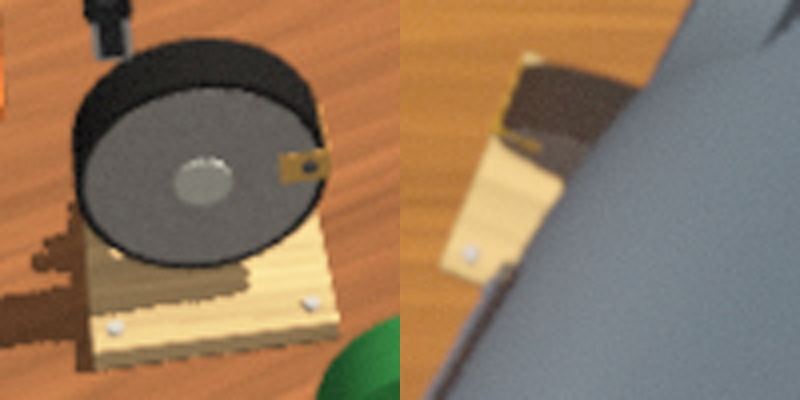

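The anchor is now at scene px (225.6,226.4), about level on the +y side. I'll measure it with a colour mask.

```bash
cat >> h.py <<'E'
import cv2
def angle(img):  # BGR scene picture; brass on +x face
    c=img[185:285,150:236];h=cv2.cvtColor(c,cv2.COLOR_BGR2HSV)
    fc=HUB+.02*AX
    m=cv2.inRange(h,(14,90,60),(30,255,255));vs,us=np.where(m>0)
    out=[]
    for u,v in zip(us,vs):
        p=onplane("scene",u+150,v+185,fc,AX)-fc;q=np.array([p@LY,p[2]])
        if .042<np.hypot(*q)<.073:out.append(q)
    out=np.array(out);k=out.mean(0);return len(out),np.arctan2(-k[0],k[1]),np.hypot(*k),np.median(out,0)
E
python3 - <<'E'
from h import *
for n in(0,1):print(angle(cv2.imread(f"pics/scene{n}.png")))
E
```

```text
(80, np.float64(-2.603706391737515), np.float64(0.05886466878866207), array([ 0.02825613, -0.05000108]))Traceback (most recent call last):
  File "<stdin>", line 2, in <module>
  File "h.py", line 25, in angle
    p=onplane("scene",u+150,v+185,fc,AX)-fc;q=np.array([p@LY,p[2]])
      ~~~~~~~^^^^^^^^^^^^^^^^^^^^^^^^^^^
  File "h.py", line 7, in onplane
    o,d=ray(n,u,v);return o+d*(np.dot(np.array(pt)-o,nrm)/np.dot(d,nrm))
        ~~~^^^^^^^
  File "h.py", line 4, in ray
    p=r.camera_params(n);f=192/np.tan(np.radians(p['vertical_fov']/2))
ValueError: time passes only in moves, steps and waits
```

```bash
sed -i 's/^def ray/from functools import cache\n@cache\ndef params(n): return r.camera_params(n)\ndef ray/; s/p=r.camera_params(n);f/p=params(n);f/' h.py
python3 - <<'E'
from h import *
for n in(0,1):print(angle(cv2.imread(f"pics/scene{n}.png")))
E
```

```text
(80, np.float64(-2.603706391737515), np.float64(0.05886466878866207), array([ 0.02825613, -0.05000108]))
(107, np.float64(-1.6191409699984314), np.float64(0.05753198735712336), array([0.05613529, 0.00101864]))
```

Call:
play_rows(
  moves=[
    [[0.8,-0.01,0,0,0,0,255],[0.8,-0.01,0,0,0,0,255],[0.8,-0.01,0,0,0,0,255],[0.8,-0.01,0,0,0,0,255],[0.8,-0.01,0,0,0,0,255],[0.8,-0.01,0,0,0,0,255],[0,0,0,0,0,0,255],[0,0,0.84,0,0,0,255],[0,0,0,0,0,0,255]],
  ],
)

```text
clock: 7.5
tool_pos: [0.5, -0.1553, 0.192]
ee_rot: [[0.36, 0.933, -0.003], [0.933, -0.36, 0.001], [-0.0, -0.004, -1.0]]
contact_force: [-0.5, 0.4, -1.0]
opening: -0.0
grasp_force: 0.0
```

Call:
play_rows(
  moves=[
    [[-0.4,0,0,0,0,0,255],[-0.4,0,0,0,0,0,255],[-0.4,0,0,0,0,0,255],[-0.4,0,0,0,0,0,255],[-0.4,0,0,0,0,0,255],[-0.4,0,0,0,0,0,255],[-0.4,0,0,0,0,0,255],[-0.4,0,0,0,0,0,255],[-0.4,0,0,0,0,0,255],[-0.4,0,0,0,0,0,255],[-0.4,0,0,0,0,0,255],[-0.4,0,0,0,0,0,255]],
  ],
)

```text
clock: 8.7
tool_pos: [0.4662, -0.2461, 0.1946]
ee_rot: [[0.361, 0.933, 0.0], [0.933, -0.361, -0.0], [-0.0, 0.0, -1.0]]
contact_force: [-0.1, -0.6, -0.7]
opening: -0.0002
grasp_force: 0.0
```

Call:
play_rows(
  moves=[
    [[0,0,-0.8,0,0,0,255],[0,0,0,0,0,0,255]],
  ],
)

```text
clock: 8.9
tool_pos: [0.4668, -0.2459, 0.2115]
ee_rot: [[0.361, 0.933, 0.001], [0.933, -0.361, -0.001], [-0.0, 0.002, -1.0]]
contact_force: [0.3, 0.6, 0.3]
opening: 0.0005
grasp_force: 0.0
```

```bash
python3 - <<'E'
from h import *
togo(.048,.211)
i=r.read_camera("scene")[:,:,::-1];cv2.imwrite("pics/scene2.png",i);print(angle(i))
w=r.read_camera("wrist")[:,:,::-1]
cv2.imwrite("pics/c2.png",np.hstack([cv2.resize(i[185:285,150:250],(400,400),interpolation=cv2.INTER_CUBIC),cv2.resize(w,(400,300))[[*range(300)]+[0]*100]]))
E
```

```text
8.9 now s,ax,z -0.04812513086025089 1.1679040173758825e-05 0.2115353811016175 q [-27.8  15.8  -1.8  72.3   0.   83.4] F [0.3 0.6 0.3]
shift units [ 4.8062387  -0.01417685  0.02621912] turn units [ 0.01180979  0.00080134 -0.02019018]
(108, np.float64(-0.5500687445775035), np.float64(0.04832349603455159), array([0.02288155, 0.05048117]))
```

View pics/c2.png

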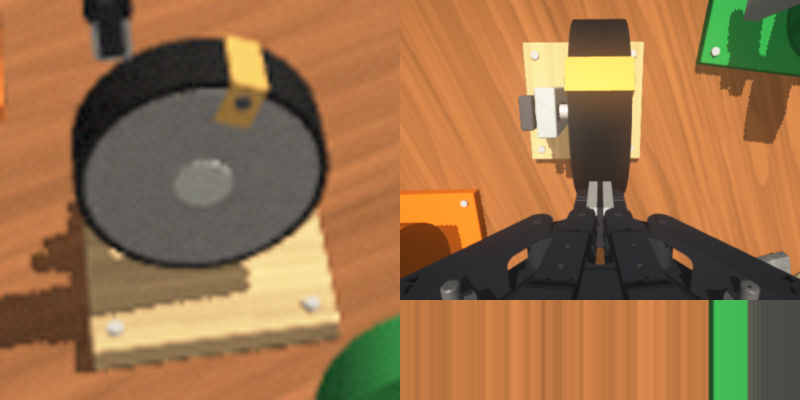

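```bash
python3 - <<'E'
from h import *
fc=np.array([.5026,-.2105,.1145])
for c in((228,90),(267,90),(215,122),(250,128),(241,106),(243,102)):
    p=onplane("scene",*S(*c),fc,AX)-fc;print(c,p@LY,p[2],np.arctan2(-p@LY,p[2]))
# tread patch centre, z on cylinder r=.075 about axis
o,d=ray("scene",*S(246,63));q0=np.array([(o-fc)@LY,o[2]-.115]);q1=np.array([d@LY,d[2]])
t=min(np.roots([q1@q1,2*q0@q1,q0@q0-.075**2]).real);q=q0+t*q1;print("tread scene",q,np.arctan2(-q[0],q[1]),(o+t*d-fc)@AX)
# wrist: brass at full-res (599-400)*1.28,73*1.28
for v in(56,73,90):
    o,d=ray("wrist",200*1.28,v*1.28);q0=np.array([(o-HUB)@LY,o[2]-.115]);q1=np.array([d@LY,d[2]])
    t=min(np.roots([q1@q1,2*q0@q1,q0@q0-.075**2]).real);q=q0+t*q1;print("wrist",q,np.arctan2(-q[0],q[1]),(o+t*d-HUB)@AX)
E
```

```text
(228, 90) 0.017316560850012524 0.06649925029029884 -0.2547448921711998
(267, 90) 0.039455155151018884 0.06350091743870372 -0.5559573385123784
(215, 122) 0.008820853990961997 0.04350160628449455 -0.20005833196952139
(250, 128) 0.028713921547092833 0.036073047009694534 -0.6722933553202604
(241, 106) 0.02419289937346954 0.05353709940950972 -0.4244248423527892
(243, 102) 0.02545267067106181 0.056387507741898865 -0.42400797620039044
tread scene [0.0297222  0.06885921] -0.4074789426133066 -0.018848740114975032
wrist [0.03735541 0.06503517] -0.5213740205428025 0.0007137905681126353
wrist [0.02713452 0.06991937] -0.3701911509236207 0.000693855787071982
wrist [0.017151   0.07301262] -0.23072151798154805 0.0006758994435256742
```

Call:
play_rows(
  moves=[
    [[0.8,0,0,0,0,0,255],[0.8,0,0,0,0,0,255],[0.8,0,0,0,0,0,255],[0.8,0,0,0,0,0,255],[0.8,0,0,0,0,0,255],[0.8,0,0,0,0,0,255],[0,0,0,0,0,0,255],[0,0,0.78,0,0,0,255],[0,0,0,0,0,0,255],[0,0,0,0,0,0,255]],
  ],
)

```text
clock: 10.0
tool_pos: [0.5006, -0.1556, 0.1942]
ee_rot: [[0.36, 0.933, -0.001], [0.933, -0.36, 0.001], [0.0, -0.002, -1.0]]
contact_force: [0.2, 0.0, 0.2]
opening: 0.0002
grasp_force: 0.0
```

Call:
play_rows(
  moves=[
    [[-0.4,0,0,0,0,0,255],[-0.4,0,0,0,0,0,255],[-0.4,0,0,0,0,0,255],[-0.4,0,0,0,0,0,255],[-0.35,0,0,0,0,0,255],[0,0,0,0,0,0,255],[0,0,0,0,0,0,255]],
  ],
)

```text
clock: 10.7
tool_pos: [0.4871, -0.1928, 0.1953]
ee_rot: [[0.361, 0.933, 0.001], [0.933, -0.361, -0.0], [-0.0, 0.001, -1.0]]
contact_force: [-2.2, 0.2, 9.6]
opening: -0.0
grasp_force: 4.4
```

Call:
play_rows(
  moves=[
    [[0,0,-0.5,0,0,0,255],[0,0,-1,0,0,0,255],[0.8,0,-1,0,0,0,255],[1,0,0,0,0,0,255],[1,0,0,0,0,0,255],[1,0,0,0,0,0,255],[0,0,0,0,0,0,255],[0,0,0,0,0,0,255]],
  ],
)

```text
clock: 11.5
tool_pos: [0.5143, -0.1211, 0.2448]
ee_rot: [[0.36, 0.933, -0.0], [0.933, -0.36, 0.0], [-0.0, -0.0, -1.0]]
contact_force: [-0.5, -0.5, -0.2]
opening: -0.0003
grasp_force: 0.0
```

```bash
python3 - <<'E'
from h import *
togo(.048,.195)
i=r.read_camera("scene")[:,:,::-1];cv2.imwrite("pics/scene3.png",i)
w=r.read_camera("wrist")[:,:,::-1];cv2.imwrite("pics/w3.png",w)
cv2.imwrite("pics/c3.png",np.hstack([cv2.resize(i[185:285,150:250],(384,384),interpolation=cv2.INTER_CUBIC),cv2.resize(w,(416,384))]))
E
```

```text
11.5 now s,ax,z 0.08548505596595281 -0.00031887537415792105 0.24479061477601924 q [-13.2  15.6   2.8  77.2   0.   97.8] F [-0.5 -0.5 -0.2]
shift units [-1.87413309  0.01956103  2.48959506] turn units [-0.00312743  0.00027542 -0.00966857]
```

View pics/c3.png

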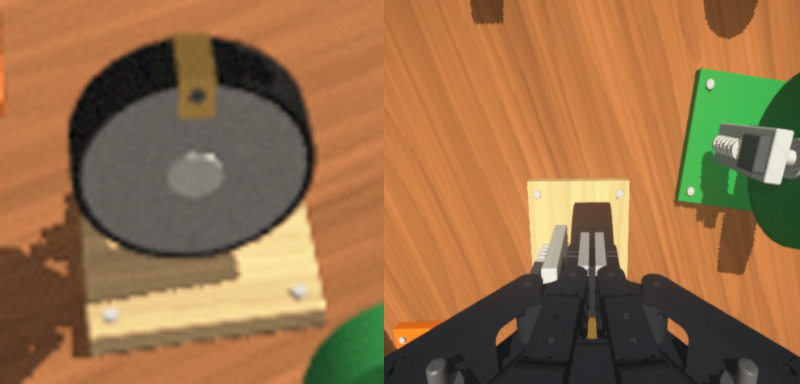

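The clip looks close to the top: face part at scene px (201,210), tread part at (200,199). I'll move to the far side so the wrist camera sees both ends of the wheel, then measure it properly.

Call:
play_rows(
  moves=[
    [[-0.9,0,0,0,0,0,255],[-0.9,0,0,0,0,0,255],[-0.9,0,0,0,0,0,255],[-0.9,0,0,0,0,0,255],[-0.9,0,0,0,0,0,255],[-0.9,0,0,0,0,0,255],[-0.9,0,0,0,0,0,255],[-0.9,0,0,0,0,0,255],[-0.9,0,0,0,0,0,255],[-0.9,0,0,0,0,0,255],[0,0,0,0,0,0,255],[0,0,0,0,0,0,255]],
  ],
)

```text
clock: 12.8
tool_pos: [0.4492, -0.2892, 0.2444]
ee_rot: [[0.362, 0.932, -0.001], [0.932, -0.362, 0.001], [0.0, -0.001, -1.0]]
contact_force: [-0.5, 0.8, -0.3]
opening: 0.0001
grasp_force: 0.0
```

```bash
python3 - <<'E'
from h import *
togo(.048,.195)
w=r.read_camera("wrist")[:,:,::-1];cv2.imwrite("pics/w4.png",w)
i=cv2.imread("pics/scene3.png")
h=cv2.cvtColor(i,cv2.COLOR_BGR2HSV)[190:220,180:225];m=cv2.inRange(h,(14,110,60),(32,255,255))
fc=np.array([.5026,-.2105,.1145]);up=None
for v in range(30):
    u=np.where(m[v])[0]
    if len(u):
        c=u.mean()+180;p=onplane("scene",c,v+190,fc,AX)-fc
        print(v+190,u.min()+180,u.max()+180,np.round([p@LY,p[2],np.arctan2(-p@LY,p[2])],4))
E
```

```text
12.8 now s,ax,z -0.09477966202612509 -0.0009180865247430013 0.24437895371887874 q [-32.8  16.3   3.7  77.4   0.   78.4] F [-0.5  0.8 -0.3]
shift units [7.13827062 0.02296156 2.47132654] turn units [-0.00507977 -0.00241114 -0.02477549]
193 195 203 [ 0.0037  0.1093 -0.0336]
194 195 204 [ 0.0033  0.1065 -0.0311]
195 194 204 [ 0.0021  0.1038 -0.0198]
196 195 204 [ 0.003   0.1009 -0.0298]
197 195 205 [ 0.004   0.0979 -0.0404]
198 195 205 [ 0.0038  0.095  -0.04  ]
199 195 205 [ 0.0037  0.0922 -0.0396]
200 195 205 [ 0.0035  0.0893 -0.0392]
201 196 205 [ 0.0045  0.0863 -0.0516]
202 196 205 [ 0.0043  0.0834 -0.0516]
203 196 206 [ 0.0053  0.0803 -0.0655]
204 196 206 [ 0.0051  0.0774 -0.066 ]
205 196 206 [ 0.005   0.0745 -0.0666]
206 196 206 [ 0.0048  0.0715 -0.0672]
207 196 206 [ 0.0047  0.0686 -0.0679]
208 196 205 [ 0.0033  0.0658 -0.0495]
209 197 205 [ 0.0044  0.0627 -0.0694]
210 197 205 [ 0.0051  0.0596 -0.0855]
211 197 205 [ 0.004   0.0567 -0.0713]
212 197 205 [ 0.0039  0.0537 -0.0724]
213 197 205 [ 0.0037  0.0507 -0.0736]
214 197 205 [ 0.0036  0.0477 -0.075 ]
215 197 201 [-0.0011  0.0453  0.0248]
```

View pics/w4.png

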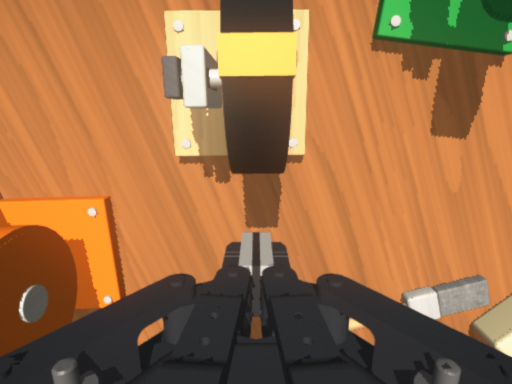

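```bash
python3 - <<'E'
from h import *
Z=[0,0,1]
def s(u,v,z):return (onplane("wrist",u,v,[0,0,z],Z)-HUB)@np.c_[LY,AX]
w=cv2.imread("pics/w4.png");h=cv2.cvtColor(w,cv2.COLOR_BGR2HSV)[:110,215:300]
m=cv2.inRange(h,(22,150,100),(34,255,255))
for c in(15,40,70):print(c+215,np.where(m[:,c])[0][[0,-1]])
v,u=np.where(m[28:82]);print("clip c",u.mean()+215,v.mean()+28,s(u.mean()+215,v.mean()+28,.19))
print("axle stub",s(213,78,.115),"bolts",s(178,26,.02),s(187,144,.02),s(293,143,.02),s(296,25,.02))
# tangent of near rim: col 257,row 172
o,d=ray("wrist",257,172.5);o=(o-HUB);o2=np.array([o@LY,o[2]]);d2=np.array([d@LY,d[2]]);d2/=np.linalg.norm(d2)
n=np.array([-d2[1],d2[0]]);dist=n@(-o2);print("perp dist of HUB from tangent ray",dist,"n",n,"(want .075)")
for px in((257,0),):pass
E
```

```text
230 [75 75]
255 [75 75]Traceback (most recent call last):
  File "<stdin>", line 6, in <module>
IndexError: index 0 is out of bounds for axis 0 with size 0
```

```bash
python3 - <<'E'
from h import *
Z=[0,0,1]
def s(u,v,z):return (onplane("wrist",u,v,[0,0,z],Z)-HUB)@np.c_[LY,AX]
w=cv2.imread("pics/w4.png").astype(int)
for c in(230,256,285):
    k=np.where(w[10:110,c,2]>130)[0]+10;print(c,k[0],k[-1],"clip edges s",s(c,k[0]-.5,.19),s(c,k[-1]+.5,.19))
g=w.sum(2);print("stub col 214",g[60:95,214],"near rim col257",g[164:180,257])
print("axle stub",s(213,78,.115),"bolts",s(178,26,.02),s(187,144,.02),s(293,143,.02),s(296,25,.02))
o,d=ray("wrist",257,172.5);o=(o-HUB);o2=np.array([o@LY,o[2]]);d2=np.array([d@LY,d[2]]);d2/=np.linalg.norm(d2)
n=np.array([-d2[1],d2[0]]);print("HUB to tangent ray",n@(-o2),"n",n)
E
```

```text
230 32 76 clip edges s [ 0.01362815 -0.01361465] [-0.00913916 -0.01415989]
256 32 76 clip edges s [0.0135965  0.00039426] [-0.00917089  0.00035127]
285 32 76 clip edges s [0.0135612  0.01601811] [-0.00920629  0.01653522]
stub col 214 [358 321 319 322 323 322 318 326 405 596 713 731 738 747 754 757 756 736
 704 671 637 596 549 501 448 391 338 301 245 219 258 302 310 309 310] near rim col257 [125 121 125 126 123 123 117 121 127 179 240 251 250 250 249 250]
axle stub [-0.00307909 -0.03334851] bolts [ 0.05589067 -0.07964453] [-0.06447547 -0.07766706] [-0.06360298  0.04206259] [0.05654267 0.04159853]
HUB to tangent ray 0.07702922227925545 n [ 0.98088063 -0.19461038]
```

Measured hub offset is about -2.5 mm and the clip is at +2.2 mm, so the angle is about -0.063 rad. Scene and wrist agree. A roll of about 4.7 mm more is needed.

Call:
play_rows(
  moves=[
    [[0.79,0,0,0,0,0,255],[0.79,0,0,0,0,0,255],[0.79,0,0,0,0,0,255],[0.79,0,0,0,0,0,255],[0.79,0,0,0,0,0,255],[0.79,0,0,0,0,0,255],[0,0,0.8,0,0,0,255],[0,0,0.8,0,0,0,255],[0,0,0,0,0,0,255],[0,0,0,0,0,0,255]],
  ],
)

```text
clock: 13.85
tool_pos: [0.4839, -0.1995, 0.2128]
ee_rot: [[0.359, 0.933, -0.001], [0.933, -0.359, 0.001], [0.0, -0.001, -1.0]]
contact_force: [-0.2, -0.2, 0.0]
opening: 0.0005
grasp_force: 0.0
```

```bash
python3 -c "
from h import *
togo(0,.195)"
```

```text
13.85 now s,ax,z 0.0013503148970205642 -0.0006597115944481068 0.21275915434260317 q [-22.4  15.4  -2.1  72.5   0.   88.7] F [-0.2 -0.2  0. ]
shift units [-0.06768748  0.03378141  0.88791472] turn units [-0.00576206 -0.00170965 -0.00862962]
```

Call:
play_rows(
  moves=[
    [[0,0,0.45,0,0,0,255],[0,0,0.43,0,0,0,255],[0,0,0,0,0,0,255]],
  ],
)

```text
clock: 14.15
tool_pos: [0.4844, -0.2005, 0.1945]
ee_rot: [[0.36, 0.933, 0.001], [0.933, -0.36, -0.0], [0.0, 0.001, -1.0]]
contact_force: [2.0, -0.9, 10.2]
opening: -0.0
grasp_force: 4.8
```

Call:
play_rows(
  moves=[
    [[-0.12,0,0,0,0,0,255],[-0.13,0,0,0,0,0,255],[0,0,0,0,0,0,255],[0,0,0,0,0,0,255]],
  ],
)

```text
clock: 14.55
tool_pos: [0.4826, -0.2054, 0.1954]
ee_rot: [[0.361, 0.933, 0.002], [0.933, -0.361, -0.001], [-0.0, 0.002, -1.0]]
contact_force: [1.1, -1.7, 9.9]
opening: 0.0002
grasp_force: 4.5
```

Call:
play_rows(
  moves=[
    [[0,0,-0.4,0,0,0,255],[0,0,-1,0,0,0,255],[0,0,-1,0,0,0,255],[-0.9,0,0,0,0,0,255],[-0.9,0,0,0,0,0,255],[-0.9,0,0,0,0,0,255],[-0.9,0,0,0,0,0,255],[-0.9,0,0,0,0,0,255],[0,0,0,0,0,0,255],[0,0,0,0,0,0,255],[0,0,0,0,0,0,255]],
  ],
)

```text
clock: 15.65
tool_pos: [0.4497, -0.2883, 0.2428]
ee_rot: [[0.36, 0.933, -0.001], [0.933, -0.36, 0.001], [0.0, -0.001, -1.0]]
contact_force: [0.5, -0.2, -0.1]
opening: 0.0001
grasp_force: 0.0
```

```bash
cat > m.py <<'E'
from h import *
togo(0,.195)
def s(u,v,z):return (onplane("wrist",u,v,[0,0,z],[0,0,1])-HUB)@np.c_[LY,AX]
p=params("wrist");w=r.read_camera("wrist")[:,:,::-1].astype(int)
for c in(230,256,285):
    k=np.where(w[5:110,c,2]>130)[0]+5;print(c,k[0],k[-1],s(c,(k[0]+k[-1])/2,.19))
k=np.where(w[120:215,257].sum(1)>180)[0][0]+120;print("near rim row",k)
o,d=ray("wrist",257,k-.5);o=(o-HUB);o2=np.array([o@LY,o[2]]);d2=np.array([d@LY,d[2]]);d2/=np.linalg.norm(d2)
n=np.array([-d2[1],d2[0]]);print("hub s from tangent",(.075-n@(-o2))/n[0]*1)
i=r.read_camera("scene")[:,:,::-1];cv2.imwrite("pics/scene5.png",i)
h=cv2.cvtColor(i,cv2.COLOR_BGR2HSV)[190:220,180:225];m=cv2.inRange(h,(14,110,60),(32,255,255))
fc=np.array([.5026,-.2105,.1145])
for v in range(12,26,2):
    u=np.where(m[v])[0];q=onplane("scene",u.mean()+180,v+190,fc,AX)-fc
    print(v+190,u.min()+180,u.max()+180,np.round([q@LY,q[2],np.arctan2(-q@LY,q[2])],4))
E
python3 m.py
```

```text
15.65 now s,ax,z -0.09381616040514865 -0.0007363507837997524 0.24276519707018648 q [-32.7  16.3   3.5  77.2   0.   78.4] F [ 0.5 -0.2 -0.1]
shift units [4.68983806 0.03124163 2.39024338] turn units [-0.00545753 -0.00306838 -0.0112943 ]
230 44 88 [-0.00341291 -0.01388265]
256 44 88 [-0.0034293   0.00038236]
285 44 88 [-0.00344758  0.01629162]
near rim row 175
hub s from tangent -0.0028744018037742125
202 193 203 [-0.0013  0.0841  0.0149]
204 193 203 [-0.0016  0.0783  0.0201]
206 193 204 [-0.0008  0.0723  0.0108]
208 194 203 [-0.0012  0.0664  0.0185]
210 195 203 [ 0.0006  0.0602 -0.0099]
212 195 203 [-0.0006  0.0543  0.0116]
214 195 204 [ 0.0002  0.0482 -0.0037]
```

```bash
python3 -c "
from cell import r
print(r.sign_off())"
```

```text
the job is handed in; nothing more can be done
None
```

The larger wheel's brass anchor is at the top, within about 0.01 rad (roughly half a degree) of straight up by both cameras; the arm is clear, the smaller wheel was not touched, and I handed the job in at about 15.8 s.

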